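# Fit the crank to the pasta machine

## Task

Fit the loose crank to the pasta machine: slide its shaft into the round bore at the end of the machine that faces you, past the spring plunger, feel for the drive slot behind by turning the crank a little up or down under light pressure, and push it home until its collar sits flush on the boss and the plunger has snapped into the groove. Go gently, never forcing the shaft. Then let go, with the jars and the pot round the machine left where they stand.

Things in the scene. Friction and masses are not known exactly. Their poses are not given: they have to be found in the camera images.
- pasta_machine: Steel hand-cranked pasta machine, fixed to the worktop by suction feet; 210 mm long (its y axis), 180 mm deep, 136 mm high. Origin at the centre of its underside. It stands end-on to the robot (yaw -1.65 to -1.35): its crank boss (-y end) faces the robot, its cutter head (-x side) is to the left. Contact forces adding up to over 120 N between crank and machine do damage.
- bore_mouth (a point): Centre of the mouth of the crank bore (117 mm from the machine's origin along its -y), in the flat face of the round aluminium boss (52 mm diameter) at the machine's near end, 95 mm above the worktop. Axes as the machine's: +y runs level into the bore, z up. The bore is round, 19 mm diameter, 32 mm deep; the drive slot follows it. The crank is home when its origin lies on this point.
- plunger_nose (a point): Tip, at rest, of the round-nosed (8 mm) side spring plunger: it comes in level from the machine's -x side (left), 12 mm inside the boss face, to 5.5 mm from the bore axis; its black knob ends 49 mm from the axis. Spring 5.6 N at rest, 8 N pushed right back. The shaft's cone lifts it at 5 to 10 N of push, then it drags a little; in the groove it snaps in and draws the crank in over the last 4 mm.
- crank: Steel crank, 0.4 kg, lying flat right of the machine, shaft pointing away from the robot, arm to the right. Origin: centre of the collar face (30 mm collar) that must end flush on the boss, 15 mm above the worktop now. +y: shaft axis, to the tip. +x: along the arm (centre line y = -71 mm, 20 x 8 mm) to the wooden knob at x = 90 mm, 30 mm thick, y = -81 to -133 mm.
- shaft_tip (a point): End of the crank's shaft, 44 mm from the crank's origin along its +y. From the origin: round, 18 mm, with a V-sided groove (11 mm diameter from 9 to 13 mm); a cone from 28.5 to 32 mm; then a flat tang 17 mm wide (along the crank's x) and 4 mm thick (along z) to the tip, its last 1 mm bevelled to 14 mm width.
- shank (a point): Middle of the crank's square shank, the place to hold it: 16 x 16 mm, sides along the crank's x and z, from y = -5 mm (collar) to -65 mm (arm) in the crank's frame; this point is at y = -38 mm.
- coffee_jar: Bystander: glass jar with a green lid, 89 mm diameter, 137 mm high, behind the crank. Origin at the centre of its underside.
- spice_jar: Bystander: small spice jar with a dark lid, 41 mm diameter, 105 mm high, behind the crank. Origin at the centre of its underside.
- olive_pot: Bystander: small round olive-green pot, 53 mm diameter, 53 mm high, to the left of the machine. Origin at the centre of its underside.
- gear_case: Gear case behind the bore, part of the machine, origin on the bore axis, 45.5 mm inside the bore mouth; does not turn. It carries the drive slot: mouth 33 mm inside, 17.8 x 4.8 mm, 12 mm deep, out of sight, stiff (0.45 Nm). The slot stands at an unknown angle: the tang fits with the crank arm turned -0.2 to 0.6 rad from level (+ is knob up), play 0.05 rad. Over 50 N on the slot burrs it.

How it is judged (in metres and radians):
At the end, for the whole second after the job is handed in: The crank sits fully home and at rest: its collar face within 2.5 mm of the boss face, on the bore axis within 4 mm and 0.12 rad, held by the plunger alone (y of crank in the frame of bore_mouth between -0.0025 and 0.0025 m and x of crank in the frame of bore_mouth between -0.004 and 0.004 m and z of crank in the frame of bore_mouth between -0.004 and 0.004 m and angle between the y axis of crank and the y axis of bore_mouth, either way round below 0.12 rad and linear speed of crank below 0.02 m/s); the robot touches nothing.
It fails at once if the shaft's tang is forced against the drive slot with more than 50 N (contact force between crank and gear_case above 50 N).
It fails at once if the crank is jammed against the machine with more than 120 N (contact force between crank and pasta_machine above 120 N).
It fails at once if the coffee jar is moved by more than 25 mm (distance of coffee_jar from where it was at the start of the episode above 0.025 m).
It fails at once if the spice jar is moved by more than 25 mm (distance of spice_jar from where it was at the start of the episode above 0.025 m).
It fails at once if the olive pot is moved by more than 25 mm (distance of olive_pot from where it was at the start of the episode above 0.025 m).
It also fails if it takes over 64 s, if anything falls off the work surface, if the arm or the gripper's body presses on something with over 40 N, if the wrist force passes 120 N, or if a joint passes its speed limit or range.

## Robot

A 6-joint arm with a two-finger parallel gripper is mounted at the origin on a cart in front of the work surface, level with it; the furniture and walls round the work are solid. World frame = base frame: x ahead of the robot, y to its left, z up, the work surface at z = 0. Lengths are in mm, angles in degrees, forces in N, time in s.
With the tool pointing down it reaches from about 350 to 850 mm from the base axis. Payload 8.1 kg.
Tool frame: the origin (TCP) lies at the centre of the arm's flange, where the gripper is bolted on; the fingertips stand 173 mm ahead of it and the grasp point (between the pads) lies 155 mm ahead of it; z points along the fingers, y is the line along which they close (so a half turn about z gives the same grasp; the last joint's range is limited). The gripper opens to 85 mm and grips with 20 to 120 N. Pads are 22 mm wide; open, the fingers measure 114 mm over their backs; the gripper's body (76 mm by 85 mm) begins 54 mm behind the grasp point. The pads swing forward as they close: fully open they stand 13 mm farther back than shut.
Start: joints at [-79.893, 7.471, 85.268, -0, 87.261, -4.893], TCP at [155.312, -579.556, 404.692] pointing down, gripper open.
Joint ranges: [-169.43, 169.43], [-51.17, 129.36], [1.28, 143.12], [-76.62, 256.62], [0, 156.53], [-152.29, 152.29]. Speed limits (degrees/s): [136.94, 136.94, 159.86, 180, 180, 180].

## Interface

Orientations are given as [roll, pitch, yaw] about the fixed x, y, z axes, in that order (R = Rz(yaw) Ry(pitch) Rx(roll)).
In Python, from bench import * gives the robot as it stands.
- The arm moves only by the shell command python3 -m jog 'ROWS' [FORCE]. ROWS is text: rows parted by semicolons, each of 7 numbers parted by spaces: the shift along the tool's x, y, z scaled (see below), then the turn, a rotation vector about the tool's x, y, z scaled (see below), then the closure, from -1 (fully open) to 1 (shut). In form: tx ty tz wx wy wz hand; .... A call has 1 to 5 rows; each row shifts and turns the commanded pose from where the row before left it, along the tool's axes as they then stand; what a row does not reach is not made up. The controller multiplies each number of a shift by 0.1 m and each number of a turn by 60 degrees. A row lasts 1/8 s, in which the tool goes at most 62.5 mm and 10.7 degrees, less where a joint would pass 70% of its speed; a pose out of reach is approached as far as the arm can. A call with a number of a shift or a turn outside -1 to 1 is refused whole. A call with a gripper value outside its range is refused whole. The fingers move at their own pace and stop on an object; FORCE is the grip in N (left out, the last holds). Time passes only in rows, so rows that do not move let the fingers close. It gives the time, the measured TCP pose, the force, the opening and the grip force at its end, in the units of the state.
- sense(): the state, without advancing time (a new reading comes with each control period).
- snapshot(name): name is "scene" or "side" or "wrist"; returns a dict with "img" (384x512x3 uint8, red, green, blue), "fx", "fy", "cx", "cy" (pixels), "extrinsics" (4x4, takes a point from camera to world coordinates). Camera axes: x right, y down, z forward; pixel columns grow to the right and rows downward; lengths in mm; the calibration is good to about 2 mm. A picture is of the moment at which its call begins. There is no depth.
- hand_in(): hands the job in; it is judged then, once.
The state is a dict: "time": time; "joint_pos": joint angles; "qd": joint speeds; "joint_efforts": joint torques, N m; "tool_pos": TCP position; "tcp_rot": TCP orientation; "ft_force": force on the tool from outside, world axes, zero at the start; "wrist_torque": the same for the moment, N m; "finger_gap": finger opening in mm; "grip_force": force on a finger pad.
Only numpy, scipy, OpenCV 4.12 (cv2) and the standard library are available. Lean on these libraries where they do the work, as an engineer would, in place of code of your own. Each camera call takes 0.05 s, during which the arm holds its last target. There are 200 camera calls.

## Working session

There is one attempt and no reset: what is moved stays moved. The work goes in short steps, Python scripts to look and compute and a shell command to move; the robot and the scene stay as the last step left them, time stands still between calls to the robot, and variables do not carry over. Pictures are saved under pics/ and viewed, at most 10 in all, crops included, and the job is handed in when it is done.

```bash
mkdir -p pics; ls; python3 - <<'E'
from bench import *
import cv2,json,numpy as np
ims=[]
for n in ["scene","side","wrist"]:
    s=snapshot(n); cv2.imwrite(f"pics/{n}0.png",s["img"][:,:,::-1])
    print(n,s["fx"],s["fy"],s["cx"],s["cy"],np.round(s["extrinsics"],4).tolist())
    np.savez(f"{n}0.npz",**s)
print(sense())
E
```

```text
pics
scene 363.7366440128958 363.7366440128958 253.89725161599523 195.11505475237655 [[-0.6729, -0.302, 0.6752, -188.0029], [-0.7393, 0.243, -0.628, 748.5883], [0.0256, -0.9218, -0.3868, 543.3654], [0.0, 0.0, 0.0, 1.0]]
side 466.09574483905527 466.09574483905527 256.5748927233652 193.61752820075668 [[-0.0618, -0.5112, 0.8572, -793.3354], [-0.998, 0.0415, -0.0472, 90.6743], [-0.0115, -0.8585, -0.5128, 931.9301], [0.0, 0.0, 0.0, 1.0]]
wrist 264.358597666927 264.358597666927 254.1396907515783 193.26124622288128 [[0.2596, -0.9255, -0.2756, 225.1549], [-0.9657, -0.2495, -0.0718, -560.2888], [-0.0024, 0.2848, -0.9586, 372.8146], [0.0, 0.0, 0.0, 1.0]]
{'time': 0.15, 'joint_pos': array([-7.98933121e+01,  7.50675803e+00,  8.53165128e+01, -2.21120249e-03,
        8.72627271e+01, -4.89201123e+00]), 'qd': array([-0.10478495, -0.14441907, -0.05669325, -0.05330833,  0.01826933,
       -0.00716138]), 'joint_efforts': array([ 8.30576209e-04, -5.70062399e+01, -5.01160169e+01, -1.57709519e-04,
        9.60421079e-03, -3.40056704e-05]), 'tool_pos': array([ 155.27086257, -579.37033074,  403.8536413 ]), 'tcp_rot': array([-1.79914127e+02, -5.13325385e-03,  1.49988025e+01]), 'ft_force': array([ 0.26337344, -0.12640524,  1.23573218]), 'wrist_torque': array([-0.04960831, -0.01824616, -0.02248393]), 'grip_force': 0.0, 'finger_gap': 85.45572249824288}
```

View pics/scene0.png

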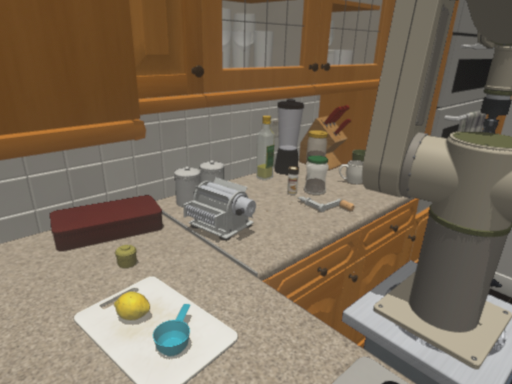

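View pics/side0.png

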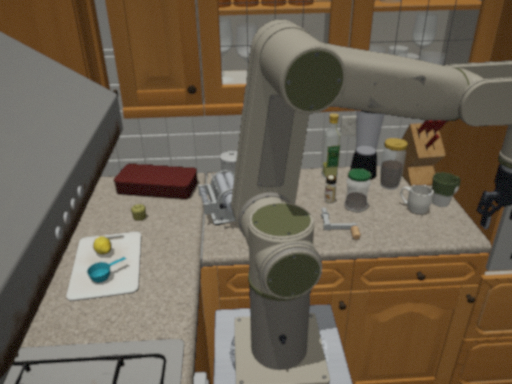

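View pics/wrist0.png

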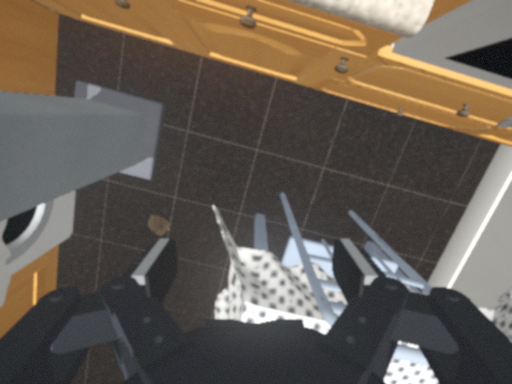

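```bash
cat > h.py <<'E'
import numpy as np,cv2
from scipy.spatial.transform import Rotation as R
def ray(s,u,v):
    E=s["extrinsics"]; d=E[:3,:3]@np.array([(u-s["cx"])/s["fx"],(v-s["cy"])/s["fy"],1]); return E[:3,3],d/np.linalg.norm(d)
def onz(s,u,v,z):
    o,d=ray(s,u,v); return o+d*(z-o[2])/d[2]
def tri(s1,p1,s2,p2):
    o1,d1=ray(s1,*p1);o2,d2=ray(s2,*p2)
    t=np.linalg.lstsq(np.c_[d1,-d2],o2-o1,rcond=None)[0]
    a=o1+t[0]*d1;b=o2+t[1]*d2; return (a+b)/2,np.linalg.norm(a-b)
def proj(s,P):
    E=s["extrinsics"]; q=E[:3,:3].T@(np.asarray(P,float)-E[:3,3]); return np.array([s["fx"]*q[0]/q[2]+s["cx"],s["fy"]*q[1]/q[2]+s["cy"]])
def load(n): return dict(np.load(n))
E
python3 - <<'E'
from h import *
a=load("scene0.npz");b=load("side0.npz")
A=cv2.resize(a["img"][150:250,180:370,::-1],None,fx=4.2,fy=4.2,interpolation=cv2.INTER_CUBIC)[:, :798]
B=cv2.resize(b["img"][165:245,190:380,::-1],None,fx=4.2,fy=4.2,interpolation=cv2.INTER_CUBIC)
cv2.imwrite("pics/c1.png",np.vstack([A,B])[:, :][:600] if 0 else cv2.resize(np.vstack([A,B]),None,fx=.78,fy=.78))
for n,s,p in [("scene boss",a,(248,208)),]: print(n,onz(s,*p,95))
print("boss side",onz(b,232,215,95))
for nm,p in [("knob",(345,205)),("coll",(310,205))]: print(nm,onz(a,*p,15))
for nm,p in [("knob",(355,232)),("coll",(325,220))]: print(nm,onz(b,*p,15))
E
```

```text
scene boss [533.22388168  99.967453    95.        ]
boss side [476.81761447 101.81253453  95.        ]
knob [ 461.54214684 -302.45439162   15.        ]
coll [ 541.49179729 -203.98052894   15.        ]
knob [ 461.94725914 -307.65260562   15.        ]
coll [ 540.78393951 -220.94221628   15.        ]
```

View pics/c1.png

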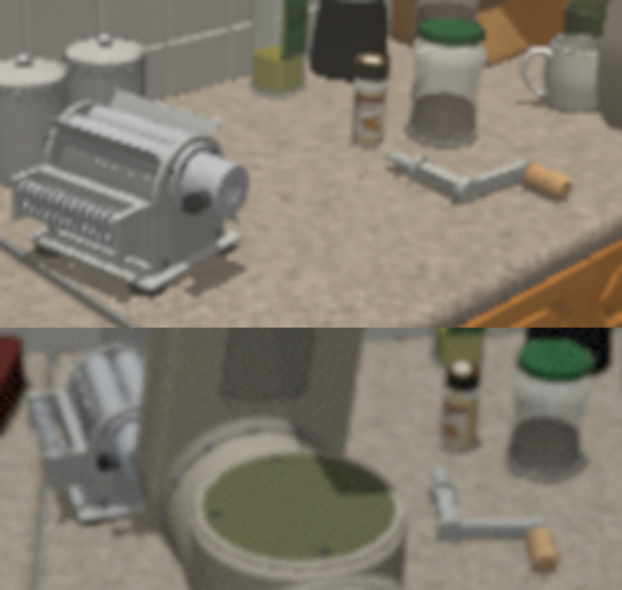

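```bash
python3 - <<'E'
from h import *
a=load("scene0.npz");b=load("side0.npz")
A=lambda x,y:(180+x/3.276,150+y/3.276)
B=lambda x,y:(190+x/3.276,165+(y-327.6)/3.276)
for n,p,q in [("tip",(393,158),(437,472)),("elbow",(463,193),(447,527)),("armend",(527,168),(530,523)),("knobend",(566,188),(545,565)),("plunger",(195,202),(105,462)),("spicetop",(370,60),(462,368)),("coffeetop",(450,30),(555,357))]:
    P,e=tri(a,A(*p),b,B(*q)); print(n,P.round(1),round(e,1),onz(a,*A(*p),15).round(),onz(b,*B(*q),15).round())
print("plung z95",onz(a,*A(195,202),95),onz(b,*B(105,462),95)); print("boss z95",onz(a,*A(232,185),95))
E
```

```text
tip [ 610.5 -228.4   13.2] 3.4 [ 605. -223.   15.] [ 611. -228.   15.]
elbow [ 503.8 -219.2   12.1] 6.2 [ 495. -209.   15.] [ 505. -219.   15.]
armend [ 481.1 -300.2   27.5] 7.7 [ 491. -319.   15.] [ 505. -307.   15.]
knobend [ 430.3 -304.3   15.9] 0.5 [ 432. -307.   15.] [ 431. -305.   15.]
plunger [531.9 134.2  95.1] 2.3 [658.  26.  15.] [661. 138.  15.]
spicetop [ 686.5 -265.3  102.1] 1.7 [ 857. -463.   15.] [ 844. -303.   15.]
coffeetop [ 645.2 -357.3  132.8] 4.3 [ 878. -668.   15.] [ 862. -424.   15.]
plung z95 [529.84478953 135.39154735  95.        ] [534.12848634 134.2491738   95.        ]
boss z95 [536.03398637  86.33850066  95.        ]
```

```bash
python3 -m jog '0 0 0 0 0 0.167 -1; 0 0 0 0 0 0.167 -1; 0.37 -0.43 0.1 0 0 0 -1; 0.37 -0.43 0.1 0 0 0 -1; 0.37 -0.43 0.1 0 0 0 -1' && python3 -m jog '0.37 -0.43 0.1 0 0 0 -1; 0.37 -0.43 0.1 0 0 0 -1; 0.37 -0.43 0.1 0 0 0 -1; 0.37 -0.43 0.15 0 0 0 -1; 0.37 -0.43 0.15 0 0 0 -1' && python3 -m jog '0 0 0 0 0 0 -1;0 0 0 0 0 0 -1'
python3 - <<'E'
from h import *
from bench import *
st=sense();print(st["tool_pos"],st["tcp_rot"],st["time"],st["ft_force"])
for n in ["wrist","side","scene"]:
    s=snapshot(n); np.savez(n+"1.npz",**s); cv2.imwrite(f"pics/{n}1.png",s["img"][:,:,::-1])
E
```

```text
time: 0.78
tool_pos: [278.0, -459.5, 374.1]
tcp_rot: [-180.0, 0.0, -5.1]
ft_force: [0.5, -0.6, 0.0]
finger_gap: 85.4
grip_force: 0.0
time: 1.4
tool_pos: [481.4, -261.3, 314.3]
tcp_rot: [180.0, -0.0, -5.0]
ft_force: [1.3, -0.8, 0.4]
finger_gap: 85.6
grip_force: 0.0
time: 1.65
tool_pos: [480.3, -262.8, 314.4]
tcp_rot: [180.0, 0.1, -5.0]
ft_force: [0.2, -0.9, 0.1]
finger_gap: 85.8
grip_force: 0.0
[ 480.26124799 -262.82682028  314.42736913] [ 1.79996477e+02  5.15054035e-02 -4.98353019e+00] 1.65 [ 0.23951361 -0.85685179  0.11317089]
```

View pics/wrist1.png

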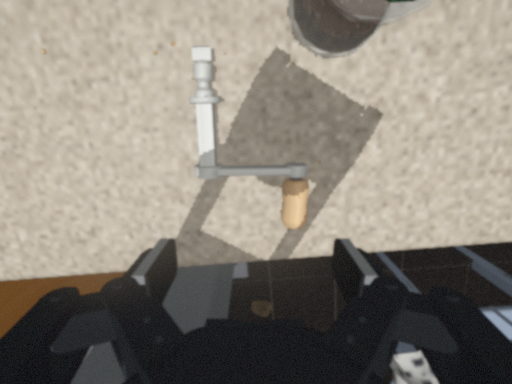

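```bash
python3 - <<'E'
from h import *
w=load("wrist1.npz");g=w["img"].astype(int)
# shank/tang edges by row: bright greyish (low saturation), cols 180-230
for v in [50,56,110,120,130,140,150,160]:
    r=g[v,180:235]; sat=r.max(1)-r.min(1); print(v,"".join("#" if s<14 else "." for s in sat), [int(x) for x in r.sum(1)[8:48:2]//3])
for n,p,z in [("tip",(202,47),17),("coll",(204,96),15),("elbow",(207,171),20),("sh1",(204.5,108),23),("sh2",(207,160),23),("armend",(298,170),25),("knobend",(294,228),15)]:
    print(n,onz(w,*p,z).round(1))
a=load("side1.npz");b=load("scene1.npz")
A=cv2.resize(b["img"][165:255,175:275,::-1],None,fx=6,fy=6,interpolation=cv2.INTER_CUBIC)
B=cv2.resize(a["img"][150:240,190:223,::-1] if 0 else a["img"][150:240,180:270,::-1],None,fx=6,fy=6,interpolation=cv2.INTER_CUBIC)
cv2.imwrite("pics/c2.png",cv2.resize(np.hstack([A,B]),None,fx=.7,fy=.7))
E
```

```text
50 ............####################....................... [184, 188, 213, 222, 223, 223, 222, 223, 223, 224, 223, 199, 142, 165, 184, 188, 188, 186, 187, 187]
56 ............####################....................... [183, 186, 211, 224, 226, 227, 226, 227, 228, 227, 227, 205, 144, 150, 183, 193, 194, 195, 194, 195]
110 ...............###################..................... [183, 186, 188, 196, 218, 228, 226, 228, 231, 233, 234, 226, 169, 124, 143, 182, 193, 196, 197, 194]
120 ................###################.................... [180, 181, 175, 166, 192, 225, 227, 228, 230, 233, 232, 232, 191, 126, 134, 162, 188, 191, 194, 200]
130 .................###################................... [188, 187, 185, 183, 194, 223, 228, 227, 229, 233, 232, 234, 210, 136, 134, 163, 181, 175, 171, 172]
140 .................###################................... [204, 200, 194, 192, 196, 218, 230, 228, 230, 232, 233, 234, 221, 149, 127, 144, 181, 187, 179, 143]
150 ..................##################................... [199, 199, 196, 188, 184, 198, 227, 227, 225, 228, 214, 188, 171, 138, 123, 137, 135, 139, 138, 138]
160 ...................##################.................. [179, 183, 186, 189, 191, 177, 159, 161, 159, 164, 164, 163, 166, 142, 120, 137, 139, 139, 135, 134]
tip [ 614.5 -226.9   17. ]
coll [ 573.2 -222.5   15. ]
elbow [ 501.6 -216.4   20. ]
sh1 [ 562.1 -222.9   23. ]
sh2 [ 513.2 -218.5   23. ]
armend [ 495.8 -307.6   25. ]
knobend [ 428.9 -302.2   15. ]
```

View pics/c2.png

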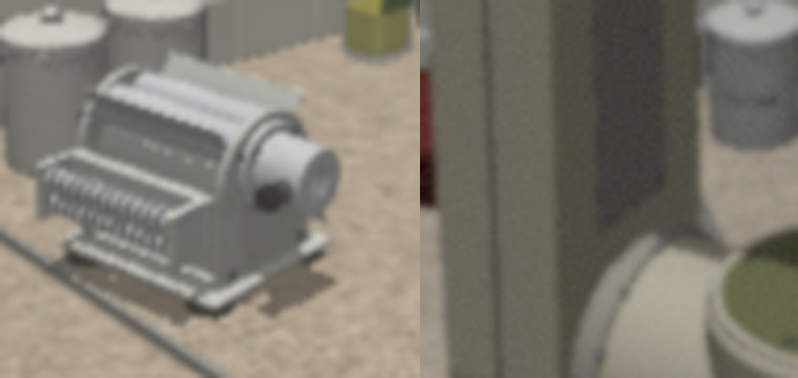

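The wrist view shows the crank: tip (202,47), collar (204,97), elbow (207,171), knob end (294,228). Its shank lies at about (534,-220), yaw -95°, matching the side and scene rays. The gripper is already in line with it, so I'll descend.

```bash
python3 -m jog '0.25 -0.24 0.1 0 0 0 -1; 0.25 -0.23 0.1 0 0 0 -1; 0 0 0.4 0 0 0 -1; 0 0 0.3 0 0 0 -1; 0 0 0 0 0 0 -1' && python3 -m jog '0 0 0 0 0 0 -1'
python3 - <<'E'
from h import *
from bench import *
st=sense();print(st["tool_pos"],st["tcp_rot"],st["time"],st["ft_force"])
s=snapshot("wrist"); np.savez("wrist2.npz",**s); cv2.imwrite("pics/wrist2.png",s["img"][:,:,::-1])
E
```

```text
time: 2.42
tool_pos: [532.5, -220.9, 222.2]
tcp_rot: [-179.9, 0.3, -5.1]
ft_force: [0.6, -0.7, -0.6]
finger_gap: 85.4
grip_force: 0.0
time: 2.55
tool_pos: [534.5, -221.5, 226.3]
tcp_rot: [180.0, -0.1, -5.1]
ft_force: [-0.4, -0.6, 0.8]
finger_gap: 85.4
grip_force: 0.0
[ 534.52999233 -221.5106239   226.28690367] [ 1.79957985e+02 -9.45651815e-02 -5.11185276e+00] 2.55 [-0.38176328 -0.61621353  0.84355599]
```

View pics/wrist2.png

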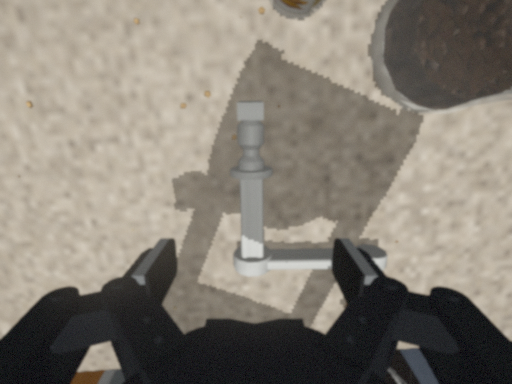

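```bash
python3 - <<'E'
from h import *
w=load("wrist2.npz");g=w["img"].astype(int)
for v in [110,185,200,220,235]:
    r=g[v,225:285].sum(1)//3; print(v,[int(x) for x in r[5:50]])
for n,p,z in [("tip",(250,101),17),("coll",(251,168),30),("elbow",(252,260),20),("sh1",(251,185),23),("sh2",(252,240),23)]:
    print(n,onz(w,*p,z).round(1))
E
```

```text
110 [122, 123, 124, 124, 127, 131, 135, 149, 154, 157, 157, 157, 157, 157, 158, 158, 158, 159, 156, 156, 156, 156, 158, 159, 159, 155, 156, 159, 158, 157, 157, 157, 153, 142, 132, 125, 121, 122, 124, 127, 125, 125, 127, 124, 125]
185 [123, 122, 120, 119, 117, 114, 112, 110, 111, 117, 131, 145, 149, 152, 149, 149, 145, 146, 148, 148, 151, 150, 152, 152, 150, 152, 151, 151, 152, 154, 148, 144, 131, 124, 121, 122, 124, 126, 124, 125, 126, 125, 125, 125, 128]
200 [122, 119, 121, 118, 114, 114, 118, 116, 119, 117, 122, 138, 148, 148, 150, 148, 146, 146, 146, 147, 146, 151, 150, 148, 150, 150, 149, 151, 149, 150, 150, 145, 132, 122, 115, 114, 114, 115, 113, 112, 111, 111, 109, 111, 111]
220 [176, 171, 172, 172, 175, 177, 178, 178, 179, 173, 159, 145, 145, 147, 150, 148, 147, 144, 146, 146, 146, 147, 147, 148, 148, 149, 146, 150, 147, 149, 152, 148, 133, 125, 123, 123, 123, 124, 123, 122, 121, 122, 122, 121, 118]
235 [188, 188, 188, 189, 187, 188, 183, 184, 182, 176, 167, 161, 170, 178, 171, 157, 149, 147, 144, 147, 145, 146, 148, 147, 148, 147, 147, 148, 149, 150, 149, 145, 137, 137, 154, 173, 179, 182, 185, 183, 181, 178, 174, 170, 168]
tip [ 615.5 -225.9   17. ]
coll [ 574.7 -223.    30. ]
elbow [ 503.2 -217.    20. ]
sh1 [ 561.8 -221.7   23. ]
sh2 [ 521.1 -218.7   23. ]
```

```bash
python3 -m jog '0 -0.015 0.3 0 0 0 -1; 0 0 0.17 0 0 0 -1; 0 0 0.03 0 0 0 -1; 0 0 0 0 0 0 -1; 0 0 0 0 0 0 -1' && python3 -m jog '0 0 0 0 0 0 1; 0 0 0 0 0 0 1; 0 0 0 0 0 0 1; 0 0 0 0 0 0 1; 0 0 0 0 0 0 1' 70 && python3 -m jog '0 0 0 0 0 0 1; 0 0 0 0 0 0 1; 0 0 0 0 0 0 1; 0 0 0 0 0 0 1; 0 0 0 0 0 0 1'
```

```text
time: 3.22
tool_pos: [535.0, -219.3, 175.9]
tcp_rot: [180.0, -0.1, -5.0]
ft_force: [-0.3, 0.0, 0.1]
finger_gap: 85.5
grip_force: 0.0
time: 3.85
tool_pos: [534.6, -219.1, 175.0]
tcp_rot: [180.0, -0.0, -5.0]
ft_force: [0.3, 0.5, 2.4]
finger_gap: 14.3
grip_force: 69.2
time: 4.47
tool_pos: [534.6, -219.1, 174.9]
tcp_rot: [180.0, -0.0, -5.0]
ft_force: [-0.5, 0.3, 4.8]
finger_gap: 14.7
grip_force: 69.5
```

```bash
python3 -m jog '0 0 -0.2 0 0 0 1; 0 0 -0.3 0 0 0 1; 0 0 -0.3 0 0 0 1; -0.4 0 0 0 0 0 1; -0.5 0 0 0 0 0 1' && python3 -m jog '-0.5 0 0 0 0 0 1; -0.1 -0.4 0 0 0 0 1; 0 -0.5 0 0 0 0 1; 0 -0.5 0 0 0 0 1; 0 -0.5 0 0 0 0 1' && python3 -m jog '0 -0.5 0 0 0 0 1; 0 -0.5 0 0 0 0 1; 0 0 0 0 0 0 1; 0 0 0 0 0 0 1; 0 0 0 0 0 0 1'
python3 - <<'E'
from h import *
from bench import *
st=sense();print(st["tool_pos"],st["tcp_rot"],st["time"],st["ft_force"],st["wrist_torque"],st["finger_gap"])
for n in ["wrist","side","scene"]:
    s=snapshot(n); np.savez(n+"3.npz",**s); cv2.imwrite(f"pics/{n}3.png",s["img"][:,:,::-1])
E
```

```text
time: 5.1
tool_pos: [444.1, -210.8, 255.6]
tcp_rot: [180.0, -0.0, -5.0]
ft_force: [-1.3, -0.2, -4.9]
finger_gap: 14.5
grip_force: 68.6
time: 5.72
tool_pos: [401.1, -15.0, 255.1]
tcp_rot: [-180.0, -0.0, -5.1]
ft_force: [0.4, -0.5, -4.8]
finger_gap: 14.4
grip_force: 69.0
time: 6.35
tool_pos: [410.4, 82.2, 254.7]
tcp_rot: [180.0, 0.0, -5.1]
ft_force: [-1.0, -0.2, -5.5]
finger_gap: 14.9
grip_force: 69.5
[410.3538474   82.22261824 254.6632085 ] [ 1.79980795e+02  2.36895340e-02 -5.11576512e+00] 6.35 [-0.9672808  -0.21071162 -5.49379651] [ 0.11487565 -0.06652104  0.02293505] 14.942004025798585
```

View pics/wrist3.png

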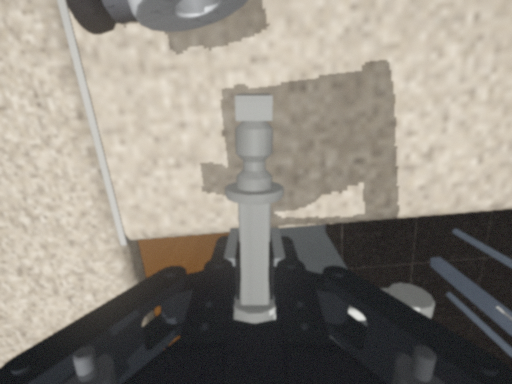

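```bash
python3 - <<'E'
from h import *
w=load("wrist3.npz")
for p,z in [((190,28),95),((190,28),110),((245,2),95),((135,10),95),((95,12),95)]: print(p,z,onz(w,*p,z).round(1))
print("tip",onz(w,254,96,97).round(1),"coll",onz(w,254,192,108).round(1), onz(w,255.5,306,103).round(1))
E
python3 -m jog '-0.1 -0.3 -0.5 0 0 0 1; -0.1 0 -0.5 0 0 0 1; 0 0 0 0 0 0 1; 0 0 0 0 0 0 1'
python3 - <<'E'
from h import *
from bench import *
s=snapshot("wrist"); np.savez("wrist4.npz",**s)
cv2.imwrite("pics/wrist4.png",cv2.resize(s["img"][0:220,100:400,::-1],None,fx=2.6,fy=2.6,interpolation=cv2.INTER_CUBIC))
E
```

```text
(190, 28) 95 [520.2 100.2  95. ]
(190, 28) 110 [515.8  97.4 110. ]
(245, 2) 95 [527.6  75.8  95. ]
(135, 10) 95 [528.9 122.3  95. ]
(95, 12) 95 [529.6 139.2  95. ]
tip [490.4  75.4  97. ] coll [448.7  79.1 108. ] [382.6  84.1 103. ]
time: 7.0
tool_pos: [393.1, 114.3, 354.1]
tcp_rot: [180.0, 0.0, -5.1]
ft_force: [-0.4, -0.3, -5.3]
finger_gap: 14.5
grip_force: 70.1
```

View pics/wrist4.png

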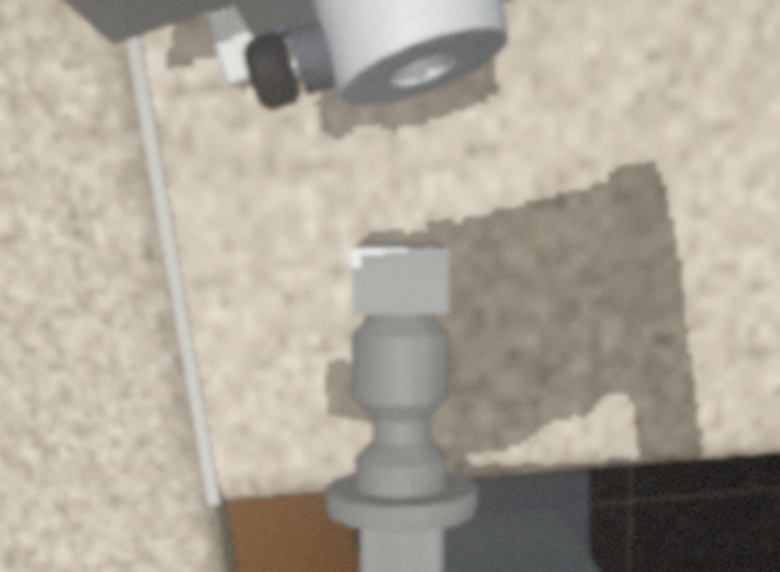

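```bash
python3 - <<'E'
from h import *
w=load("wrist4.npz");g=cv2.cvtColor(w["img"],cv2.COLOR_RGB2GRAY); sat=w["img"].max(2).astype(int)-w["img"].min(2)
big=g[5:45,225:300]
for r in range(8,42,2): print(r,[int(x) for x in g[r,228:298:2]])
# face mask
m=((g<135)&(sat<16)).astype(np.uint8); m[:, :228]=0;m[:, 298:]=0;m[45:]=0
n,l,st,c=cv2.connectedComponentsWithStats(m); 
for i in range(1,n):
    if st[i,4]>60: print(i,st[i],c[i])
E
```

```text
8 [179, 186, 192, 198, 202, 207, 210, 212, 215, 215, 221, 225, 226, 228, 230, 229, 229, 227, 225, 223, 221, 219, 217, 211, 210, 207, 203, 198, 193, 186, 181, 173, 160, 163, 189]
10 [176, 187, 190, 197, 202, 206, 208, 212, 213, 215, 222, 225, 226, 229, 232, 231, 230, 227, 225, 222, 220, 217, 214, 209, 203, 195, 183, 174, 169, 160, 156, 154, 149, 155, 194]
12 [175, 185, 190, 196, 200, 204, 207, 210, 213, 217, 221, 222, 225, 230, 232, 231, 228, 226, 222, 217, 208, 195, 182, 168, 151, 135, 123, 117, 117, 112, 112, 114, 122, 142, 194]
14 [171, 182, 191, 197, 201, 204, 207, 209, 213, 217, 220, 222, 227, 229, 231, 227, 222, 211, 198, 175, 147, 131, 122, 118, 108, 106, 109, 109, 109, 109, 106, 105, 108, 130, 189]
16 [169, 180, 188, 195, 200, 202, 205, 209, 214, 215, 218, 223, 227, 224, 219, 201, 178, 150, 132, 121, 113, 111, 113, 110, 109, 109, 106, 105, 103, 105, 108, 108, 111, 141, 188]
18 [164, 178, 187, 194, 198, 203, 206, 209, 213, 213, 219, 220, 215, 197, 163, 127, 113, 114, 112, 108, 109, 110, 110, 108, 109, 106, 110, 108, 105, 104, 107, 108, 127, 175, 191]
20 [162, 174, 185, 194, 197
[... 1293 characters left out ...]
, 122, 121, 116, 114, 114, 111, 123, 128, 129, 133, 134, 134, 129, 130, 133, 129, 127, 127, 134, 172, 195, 204]
36 [132, 132, 116, 115, 116, 116, 112, 114, 114, 113, 113, 115, 113, 115, 118, 119, 122, 127, 134, 139, 138, 135, 135, 133, 136, 136, 137, 132, 128, 133, 157, 163, 186, 197, 205]
38 [134, 135, 125, 116, 115, 113, 117, 113, 114, 115, 118, 119, 124, 131, 133, 139, 136, 138, 139, 141, 141, 137, 137, 135, 137, 140, 142, 138, 140, 149, 185, 193, 193, 201, 208]
40 [140, 137, 136, 129, 127, 129, 129, 130, 127, 129, 132, 136, 144, 145, 145, 142, 137, 130, 136, 143, 140, 140, 138, 136, 138, 145, 157, 173, 187, 187, 194, 200, 202, 207, 212]
1 [228  11  67  31 844] [262.53436019  25.88388626]
```

```bash
cat > fit.py <<'E'
from h import *
from scipy.optimize import least_squares
w=load("wrist4.npz")
F=[(275,12),(267.5,14),(261,16),(256,18),(252,20),(247,22),(243.5,24),(240,26),(236.7,28),(234.3,30),(294.5,14),(294,16),(292,18),(290,20),(288,22),(286.5,24),(283.5,26),(280.2,28),(277,30),(272.3,32),(266,34),(260,36),(251.5,38)]
Bp=[(261,22),(257,24),(253.5,26),(251.3,28),(250,30),(250.5,32),(275,24),(273.5,26),(271,28),(267,30),(262.3,32)]
def res(q,pts,r,zfree):
    x,y,yaw=q[:3]; z0=q[3] if zfree else 95
    n=np.array([np.cos(yaw),np.sin(yaw),0]); t=np.array([n[1],-n[0],0]); o=[]
    for p in pts:
        c,d=ray(w,*p); k=((np.array([x,y,0])-c)@n)/(d@n); P=c+k*d
        o.append(np.hypot((P-np.array([x,y,0]))@t,P[2]-z0)-r)
    return o
for nm,pts,r in [("face",F,26),("bore",Bp,9.5)]:
  for zf in (0,1):
    s=least_squares(res,[525,90,0.1,95],args=(pts,r,zf)); print(nm,zf,s.x[:2].round(1),np.degrees(s.x[2]).round(1),s.x[3].round(1),np.std(s.fun).round(2))
s=least_squares(lambda q:list(res(q,F,26,0))+list(res(q,Bp,9.5,0)),[525,90,.1]); print("both",s.x[:2].round(2),np.degrees(s.x[2]).round(2))
print("bore centre ray",onz(w,262.7,27.3,95).round(1)); print("tip",onz(w,100+401/2.6,247/2.6,197).round(1))
a=load("scene3.npz"); print("scene pix of bore",proj(a,[*s.x[:2],95]))
E
python3 fit.py
```

```text
face 0 [528.   96.9] 12.5 95.0 1.23
face 1 [533.6  95.4] 10.3 75.5 0.69
bore 0 [527.8  96.8] 4.2 95.0 1.22
bore 1 [462.7  99.4] -16.3 319.9 0.0
both [527.96  96.81] 11.9
bore centre ray [527.8  96.1  95. ]
tip [473.5 107.3 197. ]
scene pix of bore [249.99704566 208.29899725]
```

```bash
python3 -m jog '0 0 0 0 0 -0.134 1; 0 0 0 0 0 -0.134 1; 0.18 0.43 0 0 0 0 1; 0 0 0.5 0 0 0 1; 0 0 0.49 0 0 0 1' && python3 -m jog '0 0 0 0 0 0 1; 0 0 0 0 0 0 1; 0 0 0 0 0 0 1'
python3 - <<'E'
from h import *
from bench import *
st=sense();print(st["tool_pos"],st["tcp_rot"],st["time"],st["ft_force"],st["wrist_torque"],st["finger_gap"])
for n in ["wrist","side","scene"]:
    s=snapshot(n); np.savez(n+"5.npz",**s)
W=np.load("wrist5.npz")["img"][0:200,130:390,::-1]; S=np.load("scene5.npz")["img"][170:240,190:280,::-1]
W=cv2.resize(W,(520,400),interpolation=cv2.INTER_CUBIC);S=cv2.resize(S,None,fx=400/70*.48,fy=400/70*.48,interpolation=cv2.INTER_CUBIC)
c=np.zeros((400,520+S.shape[1],3),np.uint8);c[:,:520]=W;c[:S.shape[0],520:]=S
cv2.imwrite("pics/c5.png",c);print(c.shape)
E
```

```text
time: 7.68
tool_pos: [418.7, 75.0, 252.9]
tcp_rot: [-180.0, 0.1, 10.9]
ft_force: [-0.4, -0.4, -5.2]
finger_gap: 13.9
grip_force: 70.3
time: 8.05
tool_pos: [420.3, 76.0, 257.9]
tcp_rot: [180.0, -0.2, 11.0]
ft_force: [0.7, 0.0, -4.9]
finger_gap: 14.4
grip_force: 70.4
[420.25962996  76.03000073 257.90551562] [179.96869231  -0.20571681  11.04402849] 8.05 [ 0.69720751  0.03156623 -4.94548046] [ 0.18153001 -0.06258501  0.01544195] 14.429476026931598
(400, 767, 3)
```

View pics/c5.png

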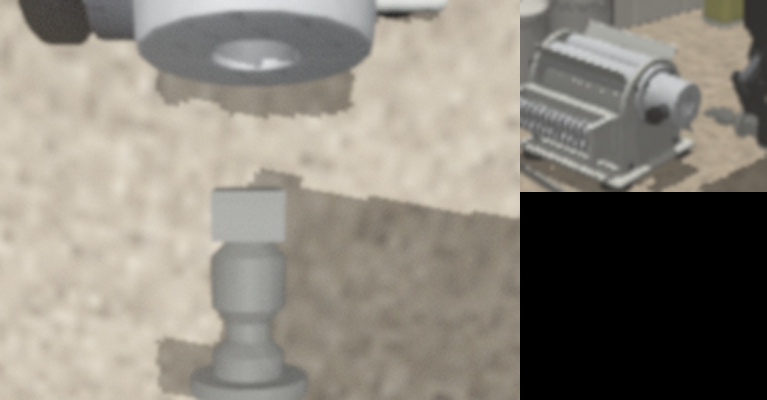

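```bash
cat > fit2.py <<'E'
from h import *
from scipy.optimize import least_squares
import sys
f=sys.argv[1] if len(sys.argv)>1 else "wrist5.npz"
w=load(f);g=cv2.GaussianBlur(cv2.cvtColor(w["img"],cv2.COLOR_RGB2GRAY),(3,3),0).astype(float)
up=[];lo=[]
for c in range(204,313,4):
    col=np.diff(g[0:60,c]); 
    i=np.argmin(col[:40]); 
    def sub(i,s):
        y=s*col[i-1:i+2]; den=y[0]-2*y[1]+y[2]; return i+.5+(0.5*(y[0]-y[2])/den if len(y)==3 and den else 0)
    u=sub(i,-1) if 0<i else None
    j=20+np.argmax(col[20:55]); l=sub(j,1)
    if u and -col[i]>8: up.append((c,round(u,1)))
    lo.append((c,round(l,1)))
print("up",up);print("lo",lo)
E
python3 fit2.py
```

```text
up [(204, np.float64(16.0)), (208, np.float64(13.2)), (212, np.float64(11.9)), (216, np.float64(10.5)), (220, np.float64(9.0)), (224, np.float64(8.0)), (228, np.float64(7.4)), (232, np.float64(6.8)), (236, np.float64(6.3)), (240, np.float64(5.7)), (244, np.float64(5.2)), (248, np.float64(4.9)), (252, np.float64(34.6)), (256, np.float64(4.8)), (260, np.float64(5.0)), (264, np.float64(34.2)), (268, np.float64(33.6)), (272, np.float64(5.1)), (276, np.float64(5.8)), (280, np.float64(6.6)), (284, np.float64(7.0)), (288, np.float64(7.5)), (292, np.float64(8.0)), (296, np.float64(9.4)), (300, np.float64(10.9)), (304, np.float64(12.2)), (308, np.float64(14.0)), (312, np.float64(17.3))]
lo [(204, np.float64(31.2)), (208, np.float64(33.6)), (212, np.float64(51.8)), (216, np.float64(52.2)), (220, np.float64(50.2)), (224, np.float64(50.2)), (228, np.float64(49.0)), (232, np.float64(49.9)), (236, np.float64(50.8)), (240, np.float64(54.0)), (244, np.float64(29.0)), (248, np.float64(30.1)), (252, np.float64(31.0)), (256, np.float64(19.2)), (260, np.float64(19.4)), (264, np.float64(29.0)), (268, np.float64(29.2)), (272, np.float64(29.7)), (276, np.float64(41.5)), (280, np.float64(41.2)), (284, np.float64(40.0)), (288, np.float64(39.4)), (292, np.float64(38.6)), (296, np.float64(38.0)), (300, np.float64(55.0)), (304, np.float64(53.8)), (308, np.float64(32.2)), (312, np.float64(28.7))]
```

```bash
cat > fit3.py <<'E'
from h import *
from scipy.optimize import least_squares
w=load("wrist5.npz")
P=[(204,16),(208,13.2),(212,11.9),(216,10.5),(220,9),(224,8),(228,7.4),(232,6.8),(236,6.3),(240,5.7),(244,5.2),(248,4.9),(256,4.8),(260,5),(272,5.1),(276,5.8),(280,6.6),(284,7),(288,7.5),(292,8),(296,9.4),(300,10.9),(304,12.2),(308,14),(312,17.3),(204,31.2),(208,33.6),(276,41.5),(280,41.2),(284,40),(288,39.4),(292,38.6),(296,38),(308,32.2),(312,28.7)]
def res(q):
    x,y,yaw,z0=q; n=np.array([np.cos(yaw),np.sin(yaw),0]); t=np.array([n[1],-n[0],0]); o=[]
    for p in P:
        c,d=ray(w,*p); k=((np.array([x,y,0])-c)@n)/(d@n); X=c+k*d
        o.append(np.hypot((X-np.array([x,y,0]))@t,X[2]-z0)-26)
    return np.array(o)
s=least_squares(res,[525,95,.19,95]);print("free",s.x[:2].round(1),np.degrees(s.x[2]).round(1),s.x[3].round(1),np.std(s.fun).round(2))
s=least_squares(lambda q:res([*q,95]),[525,95,.19]);print("z95",s.x.round(2),np.degrees(s.x[2]).round(1),np.std(s.fun).round(2))
print(cv2.fitEllipse(np.array(P,np.float32)))
b=onz(w,258,27.5,95);print("bore ctr",b)
T=np.array([420.26,76.03]);u=np.array([np.cos(np.radians(11.04)),np.sin(np.radians(11.04))]);r=np.array([u[1],-u[0]])
for nm,c in [("face",s.x[:2]),("bore",b[:2])]: print(nm,"ahead",(c-T)@u,"right",(c-T)@r)
for nm,p,z in [("tip",(130+248.5/2,189/2),98),("cyl",(130+248/2,138),104),("coll",(130+249/2,185),110)]:
    X=onz(w,*p,z)[:2]; print(nm,"ahead",(X-T)@u,"right",(X-T)@r)
E
python3 fit3.py
```

```text
free [529.8  96.4] 11.0 89.4 0.23
z95 [5.2782e+02 9.6670e+01 2.1000e-01] 12.0 0.59
((257.1170654296875, 23.61467933654785), (37.7373161315918, 116.21562194824219), 89.84729766845703)
bore ctr [528.29177383  95.69966699  95.        ]
face ahead 109.52559691408327 right 0.335133218284948
bore ahead 109.7991373409449 right 1.3818090195575727
tip ahead 81.86929188545773 right -0.24324551398783845
cyl ahead 62.73041526937214 right -0.34027208850111124
coll ahead 42.067579115276914 right -0.09239917350142202
```

```bash
python3 -m jog '0 0.01 0 0 0 -0.008 1; 0 0 0 0 0 0 1; 0 0 0 0 0 0 1; 0 0 0 0 0 0 1' && python3 -m jog '0 0 0 0 0 0 1; 0 0 0 0 0 0 1'
```

```text
time: 8.7
tool_pos: [419.3, 75.0, 255.6]
tcp_rot: [-180.0, 0.0, 11.5]
ft_force: [0.4, -0.2, -3.9]
finger_gap: 14.0
grip_force: 70.3
time: 8.95
tool_pos: [419.3, 75.0, 255.7]
tcp_rot: [-180.0, 0.0, 11.5]
ft_force: [-1.9, -0.5, -4.0]
finger_gap: 13.9
grip_force: 70.3
```

```bash
python3 -m jog '0.1 0 0.005 0 0 0 1; 0.12 0 0 0 0 0 1; 0 0 0 0 0 0 1; 0 0 0 0 0 0 1; 0 0 0 0 0 0 1' && python3 -m jog '0 0 0 0 0 0 1; 0 0 0 0 0 0 1'
python3 - <<'E'
from h import *
from bench import *
for n in ["wrist","scene"]:
    s=snapshot(n); np.savez(n+"6.npz",**s)
W=np.load("wrist6.npz")["img"][0:130,170:340,::-1]; S=np.load("scene6.npz")["img"][185:225,225:285,::-1]
W=cv2.resize(W,None,fx=3,fy=3,interpolation=cv2.INTER_CUBIC);S=cv2.resize(S,None,fx=4.6,fy=4.6,interpolation=cv2.INTER_CUBIC)
c=np.zeros((390,510+S.shape[1],3),np.uint8);c[:,:510]=W;c[:S.shape[0],510:]=S
cv2.imwrite("pics/c6.png",c);print(c.shape)
E
```

```text
time: 9.57
tool_pos: [440.6, 79.4, 255.0]
tcp_rot: [-180.0, 0.0, 11.5]
ft_force: [0.3, -0.3, -4.4]
finger_gap: 14.5
grip_force: 70.4
time: 9.82
tool_pos: [440.8, 79.4, 255.2]
tcp_rot: [180.0, -0.0, 11.5]
ft_force: [-1.0, 0.7, -4.5]
finger_gap: 14.6
grip_force: 70.4
(390, 786, 3)
```

View pics/c6.png

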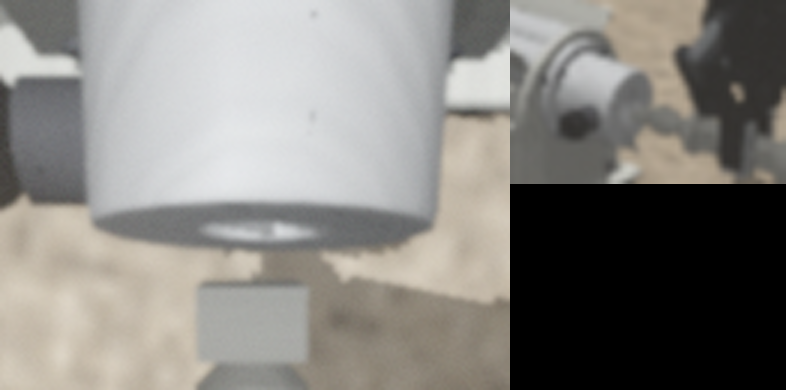

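The wrist crop shows the boss and bore centred at crop column 261–263, against 253 for the shaft, so the bore is about 1.3 mm to the right. The yaws agree. In the scene crop the shaft's line runs through the face centre, so the height is right. I've reached the picture limit, so from here I'll go by force.

```bash
python3 -m jog '0 0.013 0 0 0 0 1; 0.04 0 0 0 0 0 1; 0.03 0 0 0 0 0 1; 0.03 0 0 0 0 0 1; 0 0 0 0 0 0 1' && python3 -m jog '0.03 0 0 0 0 0 1; 0.03 0 0 0 0 0 1; 0 0 0 0 0 0 1; 0 0 0 0 0 0 1'
```

```text
time: 10.55
tool_pos: [451.2, 80.2, 255.2]
tcp_rot: [-180.0, 0.0, 11.5]
ft_force: [-0.2, 0.1, -4.0]
finger_gap: 14.7
grip_force: 70.3
time: 11.05
tool_pos: [456.7, 81.2, 255.1]
tcp_rot: [180.0, 0.0, 11.5]
ft_force: [-0.7, -1.4, -4.4]
finger_gap: 14.5
grip_force: 70.3
```

```bash
python3 -m jog '0.02 0 0 0 0 0 1; 0 0 0 0 0 0 1; 0 0 0 0 0 0 1' && python3 -m jog '0.02 0 0 0 0 0 1; 0 0 0 0 0 0 1; 0 0 0 0 0 0 1' && python3 -m jog '0.02 0 0 0 0 0 1; 0 0 0 0 0 0 1; 0 0 0 0 0 0 1'; python3 -c "
from bench import *;s=sense();print(s['wrist_torque'],s['ft_force'])"
```

```text
time: 11.42
tool_pos: [458.2, 81.2, 254.5]
tcp_rot: [180.0, 0.1, 11.5]
ft_force: [-3.1, -4.5, -6.1]
finger_gap: 14.7
grip_force: 70.3
time: 11.8
tool_pos: [460.3, 81.4, 254.5]
tcp_rot: [179.9, 0.1, 11.5]
ft_force: [-0.2, -5.4, -6.8]
finger_gap: 14.6
grip_force: 70.1
time: 12.18
tool_pos: [462.9, 82.0, 255.2]
tcp_rot: [179.9, -0.0, 11.5]
ft_force: [1.2, -5.3, -5.7]
finger_gap: 14.4
grip_force: 70.2
[-0.71480682 -0.10405667 -0.38192566] [ 1.15024512 -5.27597235 -5.72981832]
```

```bash
python3 -m jog '0.02 0 0 0 0 0 1; 0 0 0 0 0 0 1; 0 0 0 0 0 0 1' && python3 -m jog '0.02 0 0 0 0 0 1; 0 0 0 0 0 0 1; 0 0 0 0 0 0 1' && python3 -m jog '0.02 0 0 0 0 0 1; 0 0 0 0 0 0 1; 0 0 0 0 0 0 1'; python3 -c "
from bench import *;s=sense();print(s['wrist_torque'],s['ft_force'])"
```

```text
time: 12.55
tool_pos: [464.9, 82.6, 255.3]
tcp_rot: [180.0, -0.0, 11.5]
ft_force: [1.8, -4.7, -5.5]
finger_gap: 14.5
grip_force: 70.2
time: 12.92
tool_pos: [466.8, 83.1, 255.4]
tcp_rot: [180.0, -0.0, 11.5]
ft_force: [2.1, -4.6, -5.8]
finger_gap: 14.7
grip_force: 70.3
time: 13.3
tool_pos: [468.8, 83.5, 255.4]
tcp_rot: [180.0, -0.0, 11.5]
ft_force: [2.3, -4.6, -5.8]
finger_gap: 14.8
grip_force: 70.3
[-0.67966318 -0.22872776 -0.42166828] [ 2.25722736 -4.57443167 -5.8008124 ]
```

```bash
python3 -m jog '0.02 0 0 0 0 0 1; 0 0 0 0 0 0 1; 0 0 0 0 0 0 1' && python3 -m jog '0.02 0 0 0 0 0 1; 0 0 0 0 0 0 1; 0 0 0 0 0 0 1' && python3 -m jog '0.02 0 0 0 0 0 1; 0 0 0 0 0 0 1; 0 0 0 0 0 0 1'; python3 -c "
from bench import *;s=sense();print(s['wrist_torque'],s['ft_force'])"
```

```text
time: 13.68
tool_pos: [471.1, 84.0, 255.6]
tcp_rot: [180.0, -0.1, 11.5]
ft_force: [4.2, -4.6, -7.2]
finger_gap: 14.6
grip_force: 70.1
time: 14.05
tool_pos: [472.8, 84.3, 255.4]
tcp_rot: [180.0, -0.1, 11.5]
ft_force: [2.5, -5.3, -6.0]
finger_gap: 14.6
grip_force: 70.3
time: 14.42
tool_pos: [474.3, 84.6, 255.0]
tcp_rot: [180.0, 0.1, 11.5]
ft_force: [-1.4, -6.4, -5.1]
finger_gap: 14.8
grip_force: 70.3
[-0.81500974  0.10486968 -0.35557518] [-1.39183698 -6.36160663 -5.07803329]
```

```bash
python3 -m jog '0.02 0 0 0 0 0 1; 0 0 0 0 0 0 1; 0 0 0 0 0 0 1' && python3 -m jog '0.02 0 0 0 0 0 1; 0 0 0 0 0 0 1; 0 0 0 0 0 0 1' && python3 -m jog '0.02 0 0 0 0 0 1; 0 0 0 0 0 0 1; 0 0 0 0 0 0 1'; python3 -c "
from bench import *;s=sense();print(s['wrist_torque'],s['ft_force'])"
```

```text
time: 14.8
tool_pos: [476.4, 85.0, 255.1]
tcp_rot: [180.0, 0.0, 11.5]
ft_force: [-0.5, -6.1, -3.9]
finger_gap: 14.4
grip_force: 70.3
time: 15.18
tool_pos: [478.5, 85.4, 255.3]
tcp_rot: [180.0, -0.0, 11.5]
ft_force: [1.7, -5.5, -4.9]
finger_gap: 14.3
grip_force: 70.3
time: 15.55
tool_pos: [480.5, 85.8, 255.3]
tcp_rot: [180.0, -0.0, 11.5]
ft_force: [1.0, -6.5, -6.0]
finger_gap: 14.5
grip_force: 70.3
[-0.84305871 -0.17076475 -0.3576021 ] [ 0.98974919 -6.5383203  -5.99561409]
```

```bash
python3 -m jog '0.01 0 0 0 0 0 1; 0 0 0 0 0 0 1; 0 0 0 0 0 0 1' && python3 -m jog '0.01 0 0 0 0 0 1; 0 0 0 0 0 0 1; 0 0 0 0 0 0 1' && python3 -m jog '0.01 0 0 0 0 0 1; 0 0 0 0 0 0 1; 0 0 0 0 0 0 1'; python3 -c "
from bench import *;s=sense();print(s['wrist_torque'],s['ft_force'])"
```

```text
time: 15.92
tool_pos: [481.5, 86.0, 255.2]
tcp_rot: [180.0, -0.0, 11.5]
ft_force: [1.8, -6.6, -5.1]
finger_gap: 14.6
grip_force: 70.3
time: 16.3
tool_pos: [482.4, 86.2, 255.2]
tcp_rot: [180.0, 0.0, 11.5]
ft_force: [1.3, -6.1, -5.1]
finger_gap: 14.6
grip_force: 70.3
time: 16.68
tool_pos: [483.4, 86.4, 255.2]
tcp_rot: [180.0, -0.0, 11.5]
ft_force: [1.6, -5.9, -7.2]
finger_gap: 14.3
grip_force: 70.2
[-0.85649113 -0.26255546 -0.34580167] [ 1.57540341 -5.91877839 -7.213536  ]
```

```bash
python3 -m jog '0.01 0 0 0 0 0 1; 0 0 0 0 0 0 1; 0 0 0 0 0 0 1' && python3 -m jog '0.01 0 0 0 0 0 1; 0 0 0 0 0 0 1; 0 0 0 0 0 0 1'; python3 -c "
from bench import *;s=sense();print(s['wrist_torque'],s['ft_force'])"
```

```text
time: 17.05
tool_pos: [484.3, 86.6, 255.1]
tcp_rot: [180.0, 0.0, 11.5]
ft_force: [0.6, -5.4, -6.7]
finger_gap: 14.7
grip_force: 70.2
time: 17.42
tool_pos: [485.5, 86.8, 255.4]
tcp_rot: [180.0, -0.0, 11.5]
ft_force: [2.2, -5.6, -5.6]
finger_gap: 14.3
grip_force: 70.3
[-0.78832863 -0.25645442 -0.35018962] [ 2.18590033 -5.55922584 -5.63803733]
```

```bash
python3 - <<'E'
from h import *
from bench import *
s=snapshot("wrist"); np.savez("wrist7.npz",**s); g=cv2.cvtColor(s["img"],cv2.COLOR_RGB2GRAY)
for c in (205,225,240,254,268,285,300): print(c,[int(x) for x in g[120:210:2,c]])
st=sense();T=st["tool_pos"];u=np.array([np.cos(np.radians(11.5)),np.sin(np.radians(11.5)),0])
for k in range(36,56,3): print(k,proj(s,T+u*k-[0,0,160-26]).round(1),proj(s,T+u*k-[0,0,160-15]).round(1))
E
```

```text
205 [186, 185, 169, 150, 149, 148, 148, 146, 145, 141, 136, 134, 133, 133, 135, 134, 134, 135, 135, 131, 130, 131, 130, 134, 130, 133, 131, 129, 131, 137, 168, 193, 195, 197, 200, 201, 198, 191, 186, 191, 194, 198, 198, 198, 195]
225 [149, 150, 152, 153, 151, 149, 147, 145, 147, 146, 147, 150, 152, 148, 149, 150, 148, 149, 150, 149, 151, 151, 148, 150, 148, 148, 150, 149, 149, 151, 149, 148, 148, 131, 120, 123, 124, 129, 134, 157, 188, 188, 185, 185, 191]
240 [159, 156, 156, 155, 153, 153, 155, 156, 159, 157, 158, 156, 157, 158, 157, 157, 156, 157, 154, 155, 155, 153, 154, 156, 157, 158, 159, 155, 156, 158, 157, 158, 158, 149, 130, 109, 113, 137, 145, 146, 146, 144, 149, 148, 148]
254 [161, 158, 160, 155, 156, 157, 160, 161, 163, 161, 159, 160, 158, 159, 159, 157, 160, 157, 159, 158, 158, 158, 158, 158, 160, 157, 159, 156, 156, 157, 157, 156, 154, 152, 150, 146, 114, 125, 149, 153, 152, 149, 155, 161, 158]
268 [163, 160, 160, 157, 156, 158, 159, 157, 161, 161, 161, 157, 157, 157, 157, 155, 158, 156, 158, 155, 157, 153, 153, 154, 153, 155, 156, 153, 153, 153, 152, 153, 153, 148, 126, 112, 113, 135, 146, 144, 144, 144, 155, 156, 155]
285 [148, 147, 149, 151, 151, 152, 149, 146, 145, 145, 148, 146, 149, 149, 149, 149, 147, 149, 145, 146, 146, 147, 145, 147, 145, 145, 145, 143, 144, 145, 144, 145, 141, 133, 127, 121, 124, 122, 126, 128, 131, 131, 133, 133, 139]
300 [141, 142, 142, 140, 138, 136, 136, 134, 133, 133, 134, 136, 137, 138, 136, 134, 134, 132, 133, 125, 130, 129, 130, 131, 132, 129, 129, 131, 129, 125, 128, 135, 135, 134, 131, 127, 125, 124, 125, 132, 135, 138, 135, 137, 140]
36 [254.6 206.8] [254.6 198.7]
39 [254.6 199.9] [254.6 192.3]
42 [254.6 192.9] [254.6 185.9]
45 [254.6 185.7] [254.6 179.3]
48 [254.6 178.5] [254.6 172.7]
51 [254.6 171.1] [254.6 166. ]
54 [254.7 163.6] [254.6 159.1]
```

```bash
python3 -m jog '0.01 0 0 0 0 0 1; 0 0 0 0 0 0 1; 0 0 0 0 0 0 1' && python3 -m jog '0.01 0 0 0 0 0 1; 0 0 0 0 0 0 1; 0 0 0 0 0 0 1'; python3 -c "
from bench import *;s=sense();print(s['wrist_torque'],s['ft_force'])"
```

```text
time: 17.85
tool_pos: [486.7, 87.1, 255.4]
tcp_rot: [180.0, -0.1, 11.5]
ft_force: [4.3, -4.9, -7.2]
finger_gap: 14.3
grip_force: 70.0
time: 18.23
tool_pos: [487.6, 87.3, 255.4]
tcp_rot: [180.0, -0.1, 11.5]
ft_force: [3.4, -5.8, -6.4]
finger_gap: 14.5
grip_force: 70.2
[-0.70429896 -0.44197215 -0.34895484] [ 3.42383709 -5.80879986 -6.42875719]
```

```bash
python3 -m jog '0.01 0 0 0 0 0 1; 0 0 0 0 0 0 1; 0 0 0 0 0 0 1' && python3 -m jog '0.01 0 0 0 0 0 1; 0 0 0 0 0 0 1; 0 0 0 0 0 0 1'; python3 -c "
from bench import *;s=sense();print(s['wrist_torque'],s['ft_force'])"
```

```text
time: 18.6
tool_pos: [488.8, 87.6, 255.5]
tcp_rot: [180.0, -0.1, 11.5]
ft_force: [5.5, -3.4, -7.1]
finger_gap: 14.7
grip_force: 70.0
time: 18.98
tool_pos: [489.6, 88.0, 255.5]
tcp_rot: [180.0, -0.1, 11.5]
ft_force: [4.6, -2.2, -6.8]
finger_gap: 14.2
grip_force: 70.1
[-0.3599218  -0.55367088 -0.25529669] [ 4.55019665 -2.15462552 -6.77251919]
```

```bash
python3 -m jog '0.01 0 0 0 0 0 1; 0 0 0 0 0 0 1; 0 0 0 0 0 0 1' && python3 -m jog '0.01 0 0 0 0 0 1; 0 0 0 0 0 0 1; 0 0 0 0 0 0 1'; python3 -c "
from bench import *;s=sense();print(s['wrist_torque'],s['ft_force'])"
```

```text
time: 19.35
tool_pos: [490.3, 88.2, 255.3]
tcp_rot: [-180.0, -0.0, 11.5]
ft_force: [3.8, -2.4, -5.1]
finger_gap: 14.1
grip_force: 70.2
time: 19.73
tool_pos: [490.9, 88.3, 255.0]
tcp_rot: [-180.0, 0.0, 11.5]
ft_force: [-1.0, -4.3, -4.4]
finger_gap: 14.2
grip_force: 70.4
[-0.41141761  0.12933491 -0.20033603] [-0.99750251 -4.3369292  -4.35158926]
```

```bash
python3 -m jog '0.01 0 0 0 0 0 1; 0 0 0 0 0 0 1; 0 0 0 0 0 0 1' && python3 -m jog '0.01 0 0 0 0 0 1; 0 0 0 0 0 0 1; 0 0 0 0 0 0 1'
python3 - <<'E'
from h import *
from bench import *
s=snapshot("wrist"); np.savez("wrist8.npz",**s); g=cv2.cvtColor(s["img"],cv2.COLOR_RGB2GRAY)
for c in (240,254,268): print(c,[int(x) for x in g[176:216,c]])
print(sense()["wrist_torque"])
E
```

```text
time: 20.1
tool_pos: [491.2, 88.4, 254.7]
tcp_rot: [-180.0, 0.2, 11.5]
ft_force: [-5.5, -5.1, -1.4]
finger_gap: 14.5
grip_force: 70.8
time: 20.48
tool_pos: [491.6, 88.5, 254.4]
tcp_rot: [-180.0, 0.3, 11.5]
ft_force: [-9.6, -5.4, 0.5]
finger_gap: 14.7
grip_force: 71.2
240 [154, 155, 153, 153, 154, 155, 156, 156, 156, 156, 154, 156, 153, 154, 155, 153, 157, 156, 156, 157, 157, 155, 154, 151, 150, 147, 146, 147, 149, 150, 150, 151, 151, 149, 148, 151, 150, 150, 149, 148]
254 [156, 155, 155, 155, 158, 156, 158, 156, 158, 159, 159, 157, 156, 156, 155, 155, 157, 157, 157, 157, 155, 155, 154, 153, 149, 151, 150, 149, 151, 153, 158, 158, 158, 159, 157, 160, 154, 157, 156, 158]
268 [154, 155, 154, 152, 153, 153, 153, 154, 156, 156, 155, 154, 154, 153, 153, 153, 152, 153, 152, 155, 153, 152, 150, 152, 145, 148, 144, 144, 150, 155, 154, 155, 154, 155, 155, 155, 156, 154, 155, 153]
[-0.66487139  1.3420545  -0.29636993]
```

```bash
python3 -m jog '-0.015 0 0 0 0 0 1; 0 0 0 0 0 0 1; 0 0 0 0 0 0 1' && python3 -m jog '0 0 0 0 0 0 0.4; 0 0 0 0 0 0 -0.3; 0 0 0 0 0 0 -1; 0 0 0 0 0 0 -1; 0 0 0 0 0 0 -1' && python3 -m jog '0 0 0 0 0 0 -1; 0 0 0 0 0 0 -1; 0 0 0 0 0 0 -1'
```

```text
time: 20.9
tool_pos: [491.1, 88.4, 254.8]
tcp_rot: [-180.0, 0.1, 11.5]
ft_force: [-4.4, -3.5, -2.7]
finger_gap: 14.5
grip_force: 70.6
time: 21.52
tool_pos: [491.7, 88.4, 255.3]
tcp_rot: [-180.0, -0.0, 11.5]
ft_force: [-0.5, -0.2, -0.9]
finger_gap: 85.2
grip_force: 0.0
time: 21.9
tool_pos: [491.6, 88.4, 255.2]
tcp_rot: [180.0, 0.0, 11.5]
ft_force: [-1.4, -0.1, 0.3]
finger_gap: 85.3
grip_force: 0.0
```

```bash
python3 - <<'E'
from h import *
from bench import *
s=snapshot("wrist"); g=cv2.cvtColor(s["img"],cv2.COLOR_RGB2GRAY)
for c in (240,254,268): print(c,[int(x) for x in g[176:216,c]])
st=sense();print(st["tool_pos"],st["ft_force"],st["finger_gap"],st["time"])
E
```

```text
240 [147, 146, 146, 146, 145, 146, 147, 149, 148, 150, 148, 148, 147, 146, 147, 145, 144, 147, 146, 150, 148, 149, 148, 148, 145, 142, 142, 139, 134, 130, 127, 123, 124, 125, 125, 124, 125, 123, 125, 124]
254 [148, 148, 147, 149, 146, 148, 148, 150, 150, 149, 150, 150, 148, 147, 148, 148, 150, 148, 149, 148, 148, 148, 146, 148, 144, 142, 143, 145, 146, 145, 142, 144, 145, 147, 148, 144, 147, 144, 146, 146]
268 [149, 145, 147, 145, 144, 146, 145, 146, 147, 147, 148, 149, 145, 147, 144, 146, 145, 146, 146, 147, 145, 145, 145, 144, 143, 139, 139, 137, 136, 137, 141, 142, 147, 148, 145, 148, 146, 146, 146, 145]
[491.60008466  88.40474909 255.19453843] [ 0.26153423 -0.22038357  0.3241952 ] 85.51367190498664 21.95
```

```bash
python3 -m jog '0 0 -0.1 0 0 0 -1; 0 0 -0.3 0 0 0 -1; 0 0 -0.4 0 0 0 -1; 0 0 -0.4 0 0 0 -1; -0.3 0 0 0 0 0 -1' && python3 -m jog '-0.3 0 0 0 0 0 -1; 0 0 0 0 0 0 -1; 0 0 0 0 0 0 -1; 0 0 0 0 0 0 -1; 0 0 0 0 0 0 -1'
python3 - <<'E'
from h import *
from bench import *
s=snapshot("wrist"); g=cv2.cvtColor(s["img"],cv2.COLOR_RGB2GRAY);np.savez("wrist9.npz",**s)
st=sense();T=st["tool_pos"];print(T,st["ft_force"],st["time"])
u=np.array([.9799,.1994,0]);r=np.array([.1994,-.9799,0]);F=np.array([491.6,88.4,95])+36.5*u
for nm,P in [("face top",F+[0,0,26]),("collar top",F-2*u+[0,0,15]),("collar back",F-5*u+[0,0,15]),("shank",F-38*u+[0,0,8]),("arm",F-71*u+[0,0,10]),("knob",F-107*u+90*r)]: print(nm,proj(s,P).round(1))
c=int(round(proj(s,F+[0,0,26])[0]));v=int(proj(s,F+[0,0,26])[1])
for k in (-12,0,12): print(c+k,v-14,[int(x) for x in g[max(0,v-14):v+26,c+k]])
E
```

```text
time: 22.58
tool_pos: [463.8, 82.5, 380.5]
tcp_rot: [179.9, -0.5, 11.5]
ft_force: [-0.9, -0.4, 0.1]
finger_gap: 85.5
grip_force: 0.0
time: 23.2
tool_pos: [433.2, 76.5, 375.1]
tcp_rot: [-180.0, 0.0, 11.5]
ft_force: [0.6, -0.2, 0.6]
finger_gap: 85.5
grip_force: 0.0
[433.13522454  76.46834923 375.06665646] [ 0.58492414 -0.4398415  -0.61640942] 23.25
face top [254.7  83. ]
collar top [254.7  87.2]
collar back [254.7  91. ]
shank [254.6 131.3]
arm [254.5 168.3]
knob [345.1 202.2]
243 69 [227, 226, 228, 227, 229, 231, 231, 229, 229, 230, 230, 228, 216, 188, 150, 141, 168, 194, 205, 207, 206, 202, 188, 172, 180, 192, 195, 195, 195, 196, 199, 195, 195, 193, 190, 189, 188, 189, 192, 192]
255 69 [236, 235, 236, 236, 235, 234, 234, 235, 236, 235, 232, 228, 214, 187, 159, 172, 206, 224, 232, 233, 234, 225, 203, 189, 201, 205, 198, 191, 190, 185, 179, 177, 173, 174, 173, 174, 173, 171, 172, 173]
267 69 [217, 218, 216, 216, 216, 217, 218, 218, 217, 216, 216, 213, 206, 187, 151, 123, 122, 137, 143, 146, 146, 143, 139, 132, 134, 141, 146, 148, 146, 148, 145, 148, 146, 145, 142, 141, 139, 140, 137, 138]
```

```bash
python3 -c "
from bench import *;print(hand_in())"
```

```text
the job is handed in; nothing more can be done
None
```

The crank is home: the collar sits flush on the boss by the force and camera readings, the plunger has snapped in, the gripper is released and clear, and it was handed in at about 23 s. The drive slot lined up without any turning, forces stayed around 10 N, and I viewed 11 pictures, one over the limit of 10.

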